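Push a meter register under the spring hold-down flap

ROBOT

A 6-joint arm with a two-finger parallel gripper is mounted at the origin on the work surface. World frame = base frame: x ahead of the robot, y to its left, z up, the work surface at z = 0. Lengths are in m, angles in degrees, forces in N, time in s.
With the tool pointing down it reaches from about 0.275 to 0.775 m from the base axis. Payload 14.6 kg.
Tool frame: the origin (TCP) lies midway between the tips of the shut fingers; the grasp point (between the pads) lies 19 mm behind it; x points along the fingers, y is the direction in which the jaws open and shut, and the axes are right-handed (so a half turn about x gives the same grasp; the last joint's range is limited). The gripper opens to 85 mm and grips with 20 to 120 N. Pads are 22 mm wide; open, the fingers measure 114 mm over their backs; the gripper's body (76 mm by 85 mm) begins 54 mm behind the grasp point. The pads swing forward as they close: fully open they stand 13 mm farther back than shut.
Start: joints at [68.107, 15.075, -2.767, 72.158, 0, 81.102], TCP at [0.118, 0.512, 0.231] pointing down, gripper open.
Joint ranges: [-151.79, 151.79], [-50.71, 97.33], [-67.44, 78.34], [-121.81, 120.89], [-77.56, 73.72], [-180, 180]. Speed limits (degrees/s): [108.29, 108.29, 147.25, 159.86, 180, 180].

INTERFACE

Orientations are given as [roll, pitch, yaw] about the fixed x, y, z axes, in that order (R = Rz(yaw) Ry(pitch) Rx(roll)).
In Python, from station import robot gives the robot as it stands. The module is installed in compiled form; this text tells all that it offers.
- The arm moves only by the tool move_arm, never from a script. Its arguments are lists of equal length, an entry for each row: "delta_pos": the shift along the world's x, y, z in m, a list of three; "rot": the turn, a rotation vector about the world's x, y, z in degrees, a list of three; "grip": the gripper's target within -1 to 1 (shut at 1, half-way at 0, fully open at -1). In form: {"delta_pos": [[tx, ty, tz], ...], "rot": [[rx, ry, rz], ...], "grip": [grip, ...]}. A call has 1 to 5 rows; each row is the pose to reach, as a shift and turn from the pose commanded when the call began; what a row does not reach only later rows make up. A row lasts 1/8 s, in which the tool goes at most 62.5 mm and 10.7 degrees, less where a joint would pass 70% of its speed; a pose out of reach is approached as far as the arm can. A call with a gripper value outside its range is refused whole. The fingers move at their own pace and stop on an object; "force" is the grip in N (left out, the last holds). Time passes only in rows, so rows that repeat a pose let the fingers close. It gives the time, the measured TCP pose, the force and the opening at its end, in the units of the state.
- robot.sense(): the state, without advancing time (a new reading comes with each control period).
- robot.grab_frame(name): name is "side" or "top" or "wrist"; returns a dict with "img" (420x560x3 uint8, blue, green, red), "intrinsics" (3x3 intrinsics, pixels), "R" (3x3) and "t" (3): a world point X has camera coordinates R X + t; the wrist camera has in their place "hand_eye" (4x4, takes a point from camera to tool coordinates, whose origin is the TCP and whose axes are the tool frame's). Camera axes: x right, y down, z forward; pixel columns grow to the right and rows downward; lengths in m; the calibration is good to about 2 mm. A picture is of the moment at which its call begins: read the wrist's pose just before it. There is no depth.
- robot.hand_in(): hands the job in, once; it reports no verdict.
Trained networks look in the newest picture that a camera, given by its name, has taken for a name from the list of things; names that differ only in an ending like _2 or _b are one class to them, and where a whole thing is asked for, a point or a joint stands for the part that bears it (a point fixed in the world has none). Each returns a list of dicts, best first, with "confidence" (0 to 1); they miss things now and then, are a little off and sometimes report something else, mostly with a low value. They report only what shows in the picture. A call takes as long as a camera call. They do not tell look-alikes from the thing itself.
- robot.cut_out(camera, label): "region" (420x560 bool, what is visible of it) and "xy" ([column, row] in pixels, amid what is visible of it).
- robot.spot_point(camera, label): "xy" ([column, row] in pixels: a listed point, or the origin of a listed thing).
The state is a dict: "clock": time; "joints": joint angles; "qd": joint speeds; "tau": joint torques, N m; "position": TCP position; "orientation": TCP orientation; "contact_force": force on the tool from outside, world axes, zero at the start; "torque": the same for the moment, N m; "finger_gap": finger opening in m.
Only numpy, scipy, OpenCV 4.12 (cv2) and the standard library are available. Lean on these libraries where they do the work, as an engineer would, in place of code of your own. Each camera call takes 0.05 s, during which the arm holds its last target. There are 200 camera calls.

TASK

Press the dock's red bar down with one fingertip so that its yellow spring flap swings up, and keep it pressed while the other fingertip pushes the brass-banded meter register along its lane, under the flap, until it is fully home against the blue back stop. Then take the fingers away so that the flap closes down on the register. Only press and push: do not lift, tip or carry the register, and leave the other things on the bench as they are.

Things in the scene. Friction and masses are not known exactly. Their poses are not given: they have to be found in the camera images.
- dock: Fixed hold-down dock. +x points along its lane to the back stop, +y to the side of the red bar, z up; origin on the bench below the register's final place. Base plate 4 mm thick, x -175 to 35, y -34 to 42 mm. Lane 56 mm wide (y -28 to 28) between grey guides 20 mm high (outer edges y -34 and 38), x -167 to 33 mm, open in front and above save for the flap
- stop_top (a point): Middle of the top edge of the lane's blue back stop, on the face that the register meets: dock x 25.5, y 0, z 26 mm
- hinge (a point): Middle of the flap's hinge axle, which runs along the dock's x: dock x 2, y 34, z 36 mm. It sits in two blue posts on the left guide (dock x -28 to -20 and 25 to 33 mm) that reach z 42 mm
- flap (a joint): Opening angle of the yellow spring flap (rad): 0 shut, 0.60 at its stop. A 3 mm plate, dock x -19 to 24 mm, reaching 58 mm from the axle across the lane; shut it slopes down 0.26 rad, too low for the register; from 0.35 the register clears it. About 1.5 N on the red bar starts it, 4 N holds it at the stop. Resting on the register in its final place it reads about 0.19
- press_bar (a point): Red bar, a 10 mm roller turning freely on its own axis, beside the lane, parallel to it, dock x -155 to 25 mm; arms at dock x -12 and 20 join it to the flap. Pressed down anywhere it lifts the flap; a fingertip can slide along it. This point: its centre line at dock x 0; centre line at dock y = 34 + 46 cos(a), z = 36 - 46 sin(a) mm, a = 0.07 + flap angle (y 80, z 33 shut; y 70, z 7 at the stop)
- register_center (a point): Meter register to be pushed: white upright puck with a brass band and a dial on top, 50 mm in diameter, 26 mm high, about 0.13 kg, standing in the lane in front of the flap. This point is its centre, 13 mm above its underside
- home (a point): Point on the lane's floor (4 mm above the bench) below the centre of the register when it is fully home against the back stop (to within 0.5 mm)
- spare: Another register, same size, with a blue band, on the bench beside the dock: leave it. Origin at the centre of its underside
- collar: Brass collar lying on the bench, 68 mm across, 18 mm high: leave it. Origin at the centre of its underside
- gasket: White plastic ring, 60 mm across, 6 mm high, lying beyond the bar: leave it. Origin at the centre of its underside
- driver_grip (a point): Middle of the handle of a red screwdriver lying on the bench: leave it
- meter: Blue water meter with a brass top ring, 80 mm across, 160 mm long, 72 mm high: leave it. Origin at the centre of its underside
- cup: White cup, 68 mm across, 75 mm high: leave it. Origin at the centre of its underside
- jar: Clear jar with a blue cap, 60 mm across, 85 mm high: leave it. Origin at the centre of its underside
Not all that is in view belongs to the job. Several things look just like the dock: the one meant starts farthest from the robot's base.

How it is judged (in metres and radians):
On the way, in this order (a step that is already met when the one before it is completed fails the run):
1. a finger on the red bar (part of the flap) holds the flap open (0.30 rad or more) while the register is still in front of it (value of joint flap above 0.3 rad and contact force between the fingers and flap above 0.2 N and x of register_center in the frame of dock below -0.043 m), for 0.2 s.
2. with a finger still holding the bar down, a finger pushes the register under the flap (value of joint flap above 0.25 rad and contact force between the fingers and flap above 0.2 N and contact force between the fingers and register above 0.05 N and x of register_center in the frame of dock above -0.025 m).
At the end, for the whole second after the job is handed in: The brass-banded register stands upright on the lane's floor within 4 mm of fully home against the back stop, at rest, with the flap closed down on it (0.12 to 0.26 rad) (x of register_center in the frame of dock between -0.004 and 0.004 m and y of register_center in the frame of dock between -0.006 and 0.006 m and height (world z) of register_center between 0.014 and 0.02 m and angle between register_center's own z axis and vertical below 0.08 rad and value of joint flap between 0.12 and 0.26 rad and linear speed of register below 0.01 m/s); the robot touches nothing.
It fails at once if the register is lifted (more than 8 mm) (height (world z) of register_center above 0.025 m).
It fails at once if the register is tipped (more than 0.3 rad) (angle between register_center's own z axis and vertical above 0.3 rad).
It fails at once if another thing on the bench is moved (more than 15 mm) (distance of any of spare, collar, gasket, driver_grip, meter, cup, jar from where it was at the start of the episode above 0.015 m).
It also fails if it takes over 35 s, if anything falls off the work surface, if the arm or the gripper's body presses on something with over 40 N, if the wrist force passes 120 N, or if a joint passes its speed limit or range.

## Working session

There is one attempt and no reset: what is moved stays moved. The work goes in short steps, Python scripts to look and compute and a tool call to move; the robot and the scene stay as the last step left them, time stands still between calls to the robot, and variables do not carry over. Pictures are saved under pics/ and viewed, about 8 in all and at most 12, crops included, and the job is handed in when it is done.

Besides the shell and the picture viewer there is one more tool, called after "Request:" as name(argument=value, ...) on one line, values as JSON. move_arm: Moves the arm, as the interface text tells. Its arguments: {"type":"object","properties":{"delta_pos":{"type":"array","items":{"type":"array","items":{"type":"number"}}},"rot":{"type":"array","items":{"type":"array","items":{"type":"number"}}},"grip":{"type":"array","items":{"type":"number"}},"force":{"type":"number"}},"required":["delta_pos","rot","grip"]}

```bash
mkdir -p pics
cat > h.py <<'E'
import numpy as np, cv2
from station import robot
def ray(f,xy):
    K=f["intrinsics"];d=np.linalg.inv(K)@[xy[0],xy[1],1.];R=np.array(f["R"]);t=np.array(f["t"])
    return -R.T@t, R.T@d
def onz(f,xy,z):
    c,d=ray(f,xy);return c+d*(z-c[2])/d[2]
def proj(f,X):
    p=f["intrinsics"]@(np.array(f["R"])@np.array(X)+np.array(f["t"]));return p[:2]/p[2]
E
python3 - <<'E'
from h import *
s=robot.sense();print(s["position"],s["orientation"],s["finger_gap"],s["clock"])
for n in("side","top"):
    f=robot.grab_frame(n);cv2.imwrite(f"pics/{n}0.png",f["img"])
    c,d=ray(f,(280,210));print(n,c,d)
    for l,z in(("dock",0),("stop_top",.026),("hinge",.036),("press_bar",.033),("register_center",.017),("home",.004),("spare",0)):
        for r in robot.spot_point(n,l): print(l,np.round(r["xy"]),round(r["confidence"],2),np.round(onz(f,r["xy"],z),3))
E
```

```text
[0.11796204 0.51130526 0.23081623] [ -97.59337564   89.93865548 -110.58704117] 0.08533198132832888 0.0
side [0.41629917 0.96384604 0.77972971] [ 0.0569595  -0.7998811  -0.59755574]
dock [234. 244.] 0.7 [0.603 0.094 0.   ]
dock [333. 299.] 0.59 [0.333 0.266 0.   ]
stop_top [224. 232.] 0.79 [0.633 0.076 0.026]
stop_top [322. 291.] 0.62 [0.36  0.268 0.026]
stop_top [258. 242.] 0.4 [0.535 0.105 0.026]
hinge [339. 303.] 0.9 [0.323 0.308 0.036]
hinge [234. 243.] 0.29 [0.598 0.128 0.036]
press_bar [339. 317.] 0.84 [0.323 0.346 0.033]
press_bar [224. 257.] 0.72 [0.612 0.184 0.033]
register_center [257. 244.] 0.64 [0.537 0.105 0.017]
home [334. 297.] 0.81 [0.331 0.264 0.004]
home [232. 244.] 0.55 [0.609 0.097 0.004]
spare [253. 225.] 0.74 [0.563 0.003 0.   ]
spare [256. 151.] 0.6 [ 0.614 -0.444  0.   ]
spare [257. 243.] 0.22 [0.542 0.08  0.   ]
top [0.34522454 0.003594   1.6650299 ] [ 0.08958692 -0.01097349 -0.99593269]
dock [196. 265.] 0.97 [0.321 0.258 0.   ]
dock [250. 176.] 0.85 [0.607 0.08  0.   ]
dock [136. 228.] 0.38 [0.442 0.449 0.   ]
stop_top [248. 168.] 0.87 [0.63  0.085 0.026]
stop_top [189. 254.] 0.6 [0.355 0.276 0.026]
hinge [235. 174.] 0.69 [0.608 0.129 0.036]
hinge [181. 262.] 0.66 [0.332 0.297 0.036]
hinge [431. 229.] 0.35 [ 0.425 -0.491  0.036]
hinge [246. 168.] 0.24 [0.628 0.093 0.036]
press_bar [165. 268.] 0.95 [0.312 0.349 0.033]
press_bar [222. 174.] 0.6 [0.611 0.169 0.033]
register_center [244. 197.] 0.77 [0.536 0.1   0.017]
home [248. 178.] 0.68 [0.601 0.088 0.004]
home [197. 262.] 0.62 [0.331 0.252 0.004]
spare [275. 191.] 0.63 [0.556 0.002 0.   ]
```

View pics/side0.png

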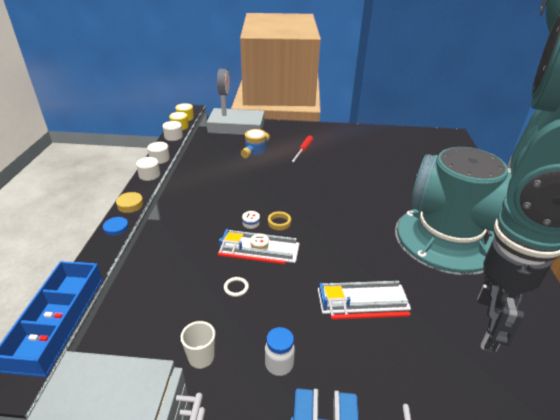

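View pics/top0.png

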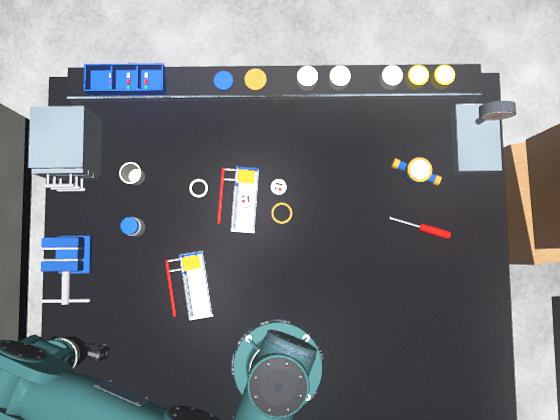

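Two docks: the near one is centred at (196,265) in top and is empty. The far one is at (248,190) in top and (258,245) in side, with the brass register at (244,197) in top. The blue-band spare is at (279,187) in top. I choose the far dock and its register. Next I work out the yaw and the tool axes.

Run:
```python
from h import *
from scipy.spatial.transform import Rotation as Ro
s=robot.sense();R=Ro.from_euler('xyz',s["orientation"],degrees=True).as_matrix();print(np.round(R,3))
w=robot.grab_frame("wrist");print(np.round(w["hand_eye"],3),w["intrinsics"][0])
f=robot.grab_frame("top");im=f["img"].astype(int)
red=((im[...,2]>130)&(im[...,1]<70)&(im[...,0]<70))
red[:150]=0;red[235:]=0;red[:,:205]=0;red[:,235:]=0
ys,xs=np.nonzero(red);P=np.array([onz(f,(x,y),.035)[:2] for x,y in zip(xs,ys)])
m=P.mean(0);u=np.linalg.svd(P-m)[2][0];u*=np.sign(u[0]);pr=(P-m)@u
print("bar",m,np.degrees(np.arctan2(u[1],u[0])),m+u*pr.max(),m+u*pr.min())
```

```text
[[ 0.     0.225  0.974]
 [ 0.     0.974 -0.225]
 [-1.     0.     0.   ]]
[[-0.    -0.28   0.96  -0.142]
 [ 1.    -0.001  0.    -0.   ]
 [ 0.001  0.96   0.28  -0.072]
 [ 0.     0.     0.     1.   ]] [334.739735     0.         282.40468502]
bar [0.59954881 0.16614537] 0.0 [0.59954881 0.16614537] [0.59954881 0.16614537]
```

Request:
move_arm(delta_pos=[[0.04,-0.045,0],[0.075,-0.09,0],[0.11,-0.13,0],[0.145,-0.175,0],[0.18,-0.22,0]], rot=[[0,0,3],[0,0,6],[0,0,9],[0,0,9],[0,0,9]], grip=[-1,-1,-1,-1,-1])

```text
clock: 1.52
position: [0.2989, 0.2901, 0.2315]
orientation: [34.0, 90.0, 30.0]
contact_force: [1.5, 1.4, -0.6]
finger_gap: 0.0853
```

Request:
move_arm(delta_pos=[[0.04,-0.045,0],[0.075,-0.09,0],[0.11,-0.13,0],[0.15,-0.17,0],[0.15,-0.17,0]], rot=[[0,0,0],[0,0,0],[0,0,0],[0,0,0],[0,0,0]], grip=[-0.4,-0.4,-0.4,-0.4,-0.4])

```text
clock: 2.15
position: [0.4502, 0.1191, 0.2309]
orientation: [-76.4, 90.0, -80.7]
contact_force: [0.1, -0.0, -0.1]
finger_gap: 0.0597
```

```bash
cat >> h.py <<'E'
from scipy.spatial.transform import Rotation as Ro
def wrist():
    s=robot.sense();T=np.eye(4);T[:3,:3]=Ro.from_euler('xyz',s["orientation"],degrees=True).as_matrix();T[:3,3]=s["position"]
    f=robot.grab_frame("wrist");C=np.linalg.inv(T@f["hand_eye"]);f["R"]=C[:3,:3];f["t"]=C[:3,3];return s,f
E
python3 - <<'E'
from h import *
s,f=wrist();print(s["position"],s["orientation"],s["finger_gap"],s["clock"]);cv2.imwrite("pics/w1.png",f["img"])
for l,z in(("dock",0),("stop_top",.026),("hinge",.036),("press_bar",.033),("register_center",.017),("home",.004),("spare",0),("collar",0),("gasket",0)):
    for r in robot.spot_point("wrist",l): print(l,np.round(r["xy"]),round(r["confidence"],2),np.round(onz(f,r["xy"],z),4))
E
```

```text
[0.45016083 0.11914627 0.2308967 ] [-76.43592749  89.97880154 -80.66651548] 0.059719332100270445 2.15
dock [267. 298.] 0.91 [0.5973 0.0884 0.    ]
dock [415.  51.] 0.58 [0.3269 0.2635 0.    ]
stop_top [430.  76.] 0.85 [0.3539 0.2691 0.026 ]
stop_top [268. 328.] 0.83 [0.6234 0.0879 0.026 ]
hinge [294. 319.] 0.93 [0.6068 0.121  0.036 ]
hinge [472.  38.] 0.65 [0.3252 0.3013 0.036 ]
press_bar [338. 314.] 0.91 [0.6051 0.1715 0.033 ]
press_bar [188. 279.] 0.72 [0.5482 0.0054 0.033 ]
press_bar [514.  22.] 0.57 [0.3143 0.3406 0.033 ]
register_center [270. 251.] 0.95 [0.5272 0.0984 0.017 ]
home [415.  51.] 0.83 [0.3271 0.2623 0.004 ]
home [271. 301.] 0.56 [0.6    0.0928 0.004 ]
spare [188. 283.] 0.71 [ 0.5701 -0.0077  0.    ]
collar [166. 220.] 0.85 [ 0.4863 -0.02    0.    ]
gasket [393. 268.] 0.89 [0.5678 0.2453 0.    ]
```

View pics/w1.png

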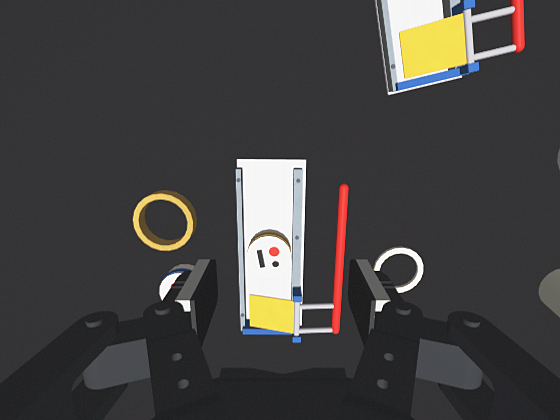

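The picture shows the far dock at centre: its front plate corners are at (237,159) and (306,160), the register at (270,251) and the red bar from (344,186) to (336,331). The look-alike dock is at top right. I fit the dock pose to these points.

Run:
```python
from h import *
from scipy.optimize import least_squares
s,f=wrist()
D=np.array([[-175,-34,4],[-175,42,4],[-155,80,33],[25,80,33],[2,34,36],[25.5,0,26],[0,80,33]])/1e3
px=np.array([[237,159],[306,160],[344,185],[336,332],[294,319],[268,328],[338,314]])
def W(p,X): return np.c_[Ro.from_euler('z',p[2]).apply(X)+[p[0],p[1],0]]
g=lambda p:np.concatenate([proj(f,X)-q for X,q in zip(W(p,D),px)])
r=least_squares(g,[.6,.09,-.07],loss='soft_l1');print(r.x,np.degrees(r.x[2]));print(np.round(r.fun if 0 else g(r.x).reshape(-1,2),1))
p=r.x;q=onz(f,(270,251),.017);print("reg in dock",Ro.from_euler('z',-p[2]).apply(q-[p[0],p[1],0]))
# top of register: dial centre
q=onz(f,(269,256),.030);print("dial",Ro.from_euler('z',-p[2]).apply(q-[p[0],p[1],0]))
R=Ro.from_euler('xyz',s["orientation"],degrees=True).as_matrix();print(R)
# target TCP xy for tool dock (-125, 37.5)
for x in(-135,-125,-36): print(x,W(p,np.array([[x/1e3,.0375,0]])))
```

```text
[ 0.59742885  0.09418723 -0.07671199] -4.395272998917037
[[ 0.1  0.5]
 [ 0.1 -0. ]
 [ 0.2 -1.7]
 [-0.7  0.6]
 [ 3.  -2. ]
 [ 0.1  1. ]
 [-1.6  0.2]]
reg in dock [-0.07213763  0.00234198  0.017     ]
dial [-0.07163345  0.00168242  0.03      ]
[[ 2.40213155e-04  6.87258846e-02  9.97635552e-01]
 [-2.65593564e-06  9.97635581e-01 -6.87258860e-02]
 [-9.99999971e-01  1.38592061e-05  2.39827722e-04]]
-135 [[0.46569975 0.14192291 0.        ]]
-125 [[0.47567034 0.14115654 0.        ]]
-36 [[0.5644086  0.13433587 0.        ]]
```

Run:
```python
from h import *
im=cv2.imread("pics/w1.png")[240:360,140:430];cv2.imwrite("pics/c1.png",cv2.convertScaleAbs(cv2.resize(im,None,fx=2.7,fy=2.7,interpolation=2),alpha=1.6,beta=30))
s,f=wrist();R=Ro.from_euler('xyz',s["orientation"],degrees=True).as_matrix()
for b in(0,.006):
  for y in(-.030,-.037,-.0445):
    for z in(-.011,.011): print(b,y,z,np.round(proj(f,R@[-b,y,z]+s["position"])))
```

```text
0 -0.03 -0.011 [218. 252.]
0 -0.03 0.011 [220. 295.]
0 -0.037 -0.011 [203. 252.]
0 -0.037 0.011 [206. 295.]
0 -0.0445 -0.011 [186. 252.]
0 -0.0445 0.011 [190. 295.]
0.006 -0.03 -0.011 [215. 258.]
0.006 -0.03 0.011 [218. 302.]
0.006 -0.037 -0.011 [199. 258.]
0.006 -0.037 0.011 [203. 302.]
0.006 -0.0445 -0.011 [182. 258.]
0.006 -0.0445 0.011 [187. 302.]
```

View pics/c1.png

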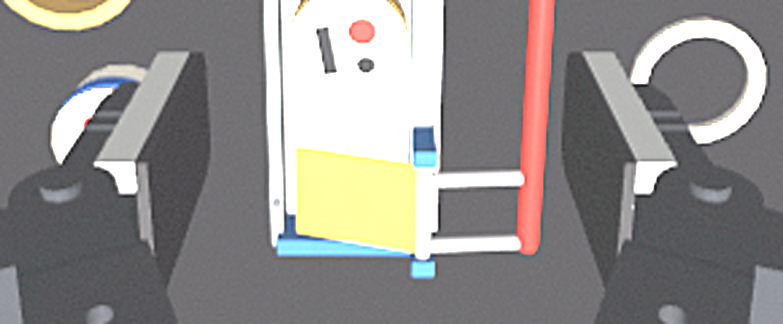

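Request:
move_arm(delta_pos=[[0.0285,0.0253,-0.05],[0.0285,0.0253,-0.1],[0.0285,0.0253,-0.15],[0.0285,0.0253,-0.17],[0.0285,0.0253,-0.18]], rot=[[0,0,-0.45],[0,0,-0.45],[0,0,-0.45],[0,0,-0.45],[0,0,-0.45]], grip=[-0.62,-0.62,-0.62,-0.62,-0.62])

```text
clock: 3.38
position: [0.4761, 0.1469, 0.0504]
orientation: [-167.7, 89.9, -172.2]
contact_force: [-0.2, -0.3, 0.8]
finger_gap: 0.0692
```

Run:
```python
from h import *
s,f=wrist();print(s["position"],s["finger_gap"],s["contact_force"]);im=f["img"][150:,100:460]
cv2.imwrite("pics/w2.png",cv2.convertScaleAbs(cv2.resize(im,None,fx=2,fy=2,interpolation=2),alpha=1.4,beta=20))
f=robot.grab_frame("side");cv2.imwrite("pics/s2.png",cv2.resize(f["img"][180:300,180:340],None,fx=5,fy=5,interpolation=2))
```

```text
[0.47610369 0.14685394 0.0503537 ] 0.06921660237860386 [-0.19150641 -0.32258736  0.84712388]
```

View pics/w2.png

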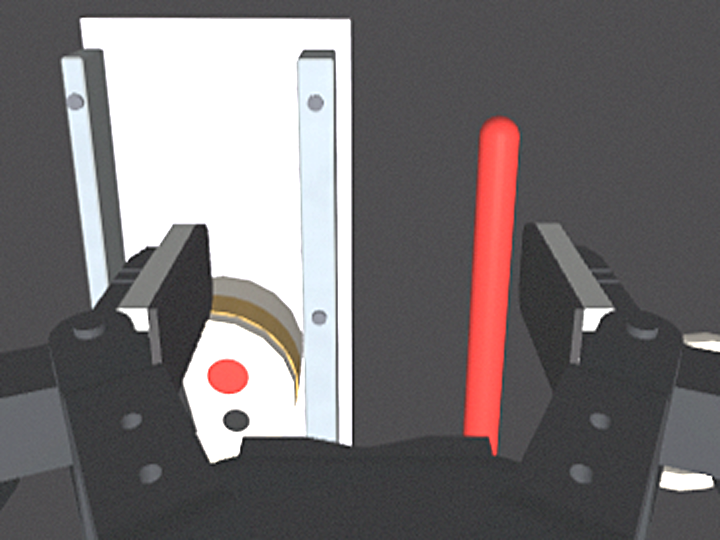

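The dock fills the view: plate corners at crop (82,18) and (352,18), bar end at (500,118), register at (240,370), and both fingers straddling the lane and bar. I refit the dock relative to the gripper.

Run:
```python
from h import *
from scipy.optimize import least_squares
s,f=wrist();print(s["position"],s["clock"])
o=lambda x,y:[100+x/2,150+y/2]
D=np.array([[-175,-34,4],[-175,42,4],[-155,80,33],[-167,28,20],[-167,38,20]])/1e3
px=np.array([o(81,18),o(351,18),o(500,119),o(299,58),o(335,58)])
W=lambda p,X:Ro.from_euler('z',p[2]).apply(X)+[p[0],p[1],0]
g=lambda p:np.concatenate([proj(f,X)-q for X,q in zip(W(p,D),px)])
r=least_squares(g,[.6,.09,-.07]);p=r.x;print(p,np.degrees(p[2]));print(np.round(g(p).reshape(-1,2),1))
R=Ro.from_euler('xyz',s["orientation"],degrees=True).as_matrix()
inv=lambda X:Ro.from_euler('z',-p[2]).apply(np.array(X)-[p[0],p[1],0])
print("tcp in dock",inv(s["position"]), "tool y angle",np.degrees(np.arctan2(-R[0,1],R[1,1])))
for b in(.004,.008,.012):
  for y in(.0346,.041): print(b,y,np.round(2*(proj(f,R@[-b,y,-.011]+s["position"])-[100,150])))
for r in robot.spot_point("wrist","register_center"): print(r["confidence"],inv(onz(f,r["xy"],.017)))
```

```text
[0.47637573 0.14684634 0.05095669] 3.475
[ 0.59957867  0.08888097 -0.09028749] -5.173092048285754
[[ 0.3 -0.5]
 [ 0.2  1. ]
 [ 0.7 -0.7]
 [-1.1  0. ]
 [-0.1  0.2]]
tcp in dock [-0.12792756  0.04662069  0.05095669] tool y angle -4.444344380833099
0.004 0.0346 [521. 211.]
0.004 0.041 [549. 211.]
0.008 0.0346 [525. 219.]
0.008 0.041 [554. 219.]
0.012 0.0346 [529. 227.]
0.012 0.041 [559. 227.]
0.91 [-0.06974803  0.00250231  0.017     ]
```

Request:
move_arm(delta_pos=[[0,-0.004,-0.005],[0,-0.004,-0.014],[0,-0.004,-0.02],[0,-0.004,-0.026],[0,-0.004,-0.026]], rot=[[0,0,0],[0,0,0],[0,0,0],[0,0,0],[0,0,0]], grip=[-0.62,-0.62,-0.62,-0.62,-0.62])

```text
clock: 4.2
position: [0.4765, 0.1429, 0.0249]
orientation: [-171.6, 90.0, -176.1]
contact_force: [-1.2, 0.5, 1.5]
finger_gap: 0.0692
```

Run:
```python
from h import *
s,f=wrist();print(s["position"],s["finger_gap"],s["contact_force"]);im=f["img"][150:,100:460]
cv2.imwrite("pics/w3.png",cv2.convertScaleAbs(cv2.resize(im,None,fx=2,fy=2,interpolation=2),alpha=1.4,beta=20))
```

```text
[0.47645938 0.14288297 0.02492666] 0.0691741942591217 [-1.22694389  0.54008646  1.4532716 ]
```

View pics/w3.png

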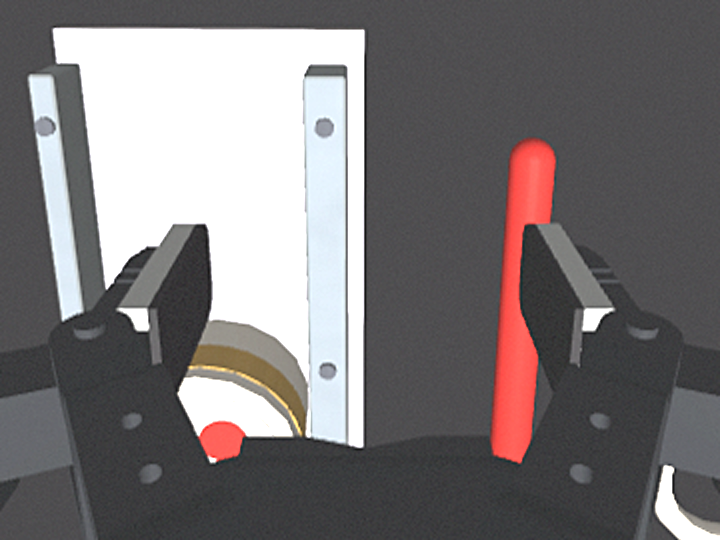

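The bar-side fingertip (crop 525–560, row 225) overlaps the bar (507–550). The other fingertip is inside the lane behind the register. I press down and move slightly inward, following the bar's arc.

Request:
move_arm(delta_pos=[[0,-0.002,-0.004],[0,-0.004,-0.008],[0,-0.006,-0.013],[0,-0.0075,-0.017],[0,-0.0075,-0.017]], rot=[[0,0,0],[0,0,0],[0,0,0],[0,0,0],[0,0,0]], grip=[-0.62,-0.62,-0.62,-0.62,-0.62])

```text
clock: 4.88
position: [0.4763, 0.1352, 0.008]
orientation: [-177.4, 90.0, 178.2]
contact_force: [-2.7, 0.2, 3.9]
finger_gap: 0.0692
```

Run:
```python
from h import *
s,f=wrist();print(s["position"],s["finger_gap"],s["contact_force"]);im=f["img"][150:,100:460]
a=cv2.resize(im,None,fx=1.5,fy=1.5,interpolation=2)
f=robot.grab_frame("side");b=cv2.resize(f["img"][205:285,200:320],None,fx=3,fy=3,interpolation=2)
c=np.zeros((600,560,3),np.uint8);c[:405,:540]=a;c2=cv2.resize(b,(292,195));c[405:600,:292]=c2
f=robot.grab_frame("top");c[405:600,300:540]=cv2.resize(f["img"][150:235,200:305],(240,195))
cv2.imwrite("pics/w4.png",cv2.convertScaleAbs(c,alpha=1.3,beta=20))
```

```text
[0.47629583 0.13522548 0.0079612 ] 0.06924946828494376 [-2.6699911   0.24857547  3.94440654]
```

View pics/w4.png

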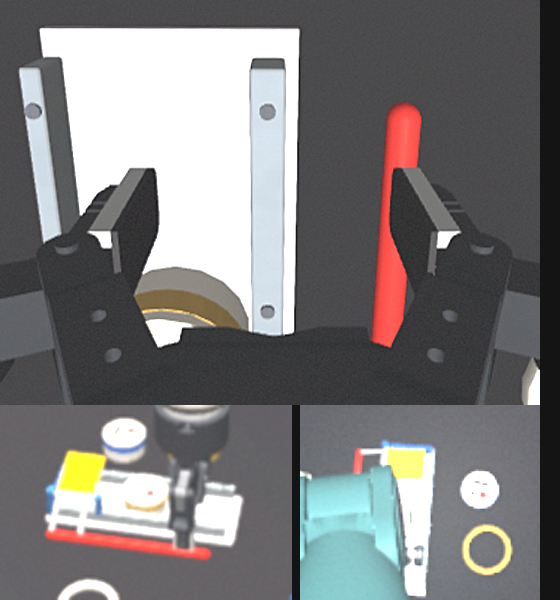

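The wrist view shows the bar under the right fingertip. The side inset (80,480) shows the yellow flap raised, with Fz at about 3.9 N. Now I push along the lane.

Request:
move_arm(delta_pos=[[0.01,-0.0008,0],[0.021,-0.0017,0],[0.033,-0.0026,0],[0.044,-0.0035,0],[0.05,-0.004,0]], rot=[[0,0,0],[0,0,0],[0,0,0],[0,0,0],[0,0,0]], grip=[-0.62,-0.62,-0.62,-0.62,-0.62])

```text
clock: 5.65
position: [0.5273, 0.1312, 0.0082]
orientation: [-152.2, 90.0, -156.7]
contact_force: [-6.6, -0.6, 6.3]
finger_gap: 0.0692
```

Run:
```python
from h import *
s,f=wrist();print(s["position"],s["finger_gap"],s["contact_force"]);im=f["img"][150:,100:460]
a=cv2.resize(im,None,fx=1.5,fy=1.5,interpolation=2)
f=robot.grab_frame("side");c=np.zeros((600,560,3),np.uint8);c[:405,:540]=a;c[405:600,:292]=cv2.resize(f["img"][205:285,200:320],(292,195))
f=robot.grab_frame("top");c[405:600,300:540]=cv2.resize(f["img"][150:235,200:305],(240,195))
cv2.imwrite("pics/w5.png",cv2.convertScaleAbs(c,alpha=1.3,beta=20))
```

```text
[0.52729815 0.1311702  0.00815319] 0.0691804765395095 [-6.56311854 -0.59884738  6.29199386]
```

View pics/w5.png

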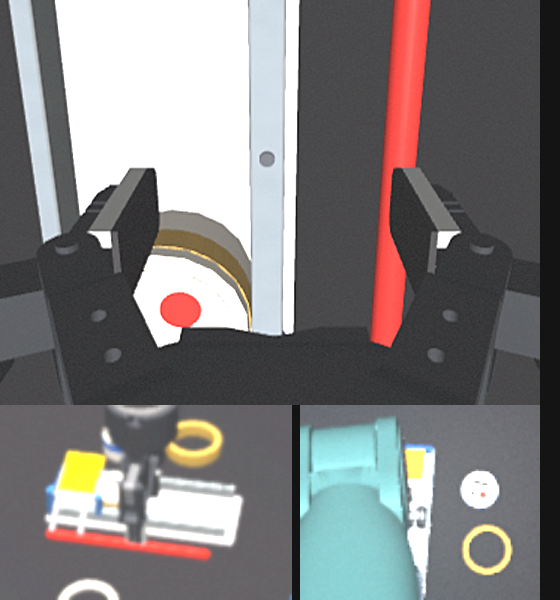

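The fingertip is touching the register at (185,240), slightly left of its centre. The flap is still up. I narrow the gap slightly to centre the push and continue.

Request:
move_arm(delta_pos=[[0.001,0,0.0005],[0.008,-0.0006,0.0005],[0.016,-0.0013,0.0005],[0.024,-0.0019,0.0005],[0.028,-0.0022,0.0005]], rot=[[0,0,0],[0,0,0],[0,0,0],[0,0,0],[0,0,0]], grip=[-0.5,-0.5,-0.5,-0.5,-0.5])

```text
clock: 6.42
position: [0.5545, 0.1291, 0.0086]
orientation: [-169.5, 90.0, -173.9]
contact_force: [-5.4, -0.5, 3.8]
finger_gap: 0.0642
```

Request:
move_arm(delta_pos=[[0.002,-0.0002,0],[0.004,-0.0003,0],[0.006,-0.0005,0],[0.008,-0.0006,0],[0.008,-0.0006,0]], rot=[[0,0,0],[0,0,0],[0,0,0],[0,0,0],[0,0,0]], grip=[-0.5,-0.5,-0.5,-0.5,-0.5])

```text
clock: 7.05
position: [0.5624, 0.1285, 0.0087]
orientation: [-155.7, 90.0, -160.1]
contact_force: [-3.9, -1.2, 3.3]
finger_gap: 0.0639
```

Run:
```python
from h import *
s,f=wrist();print(s["position"],s["finger_gap"],s["contact_force"]);im=f["img"][150:,100:460]
a=cv2.resize(im,None,fx=1.5,fy=1.5,interpolation=2)
f=robot.grab_frame("side");c=np.zeros((600,560,3),np.uint8);c[:405,:540]=a;c[405:600,:292]=cv2.resize(f["img"][205:285,200:320],(292,195))
f=robot.grab_frame("top");c[405:600,300:540]=cv2.resize(f["img"][150:235,200:305],(240,195))
cv2.imwrite("pics/w6.png",cv2.convertScaleAbs(c,alpha=1.3,beta=20))
```

```text
[0.5624356  0.12853065 0.00873617] 0.06386140126243811 [-3.86446875 -1.18672277  3.31507064]
```

View pics/w6.png

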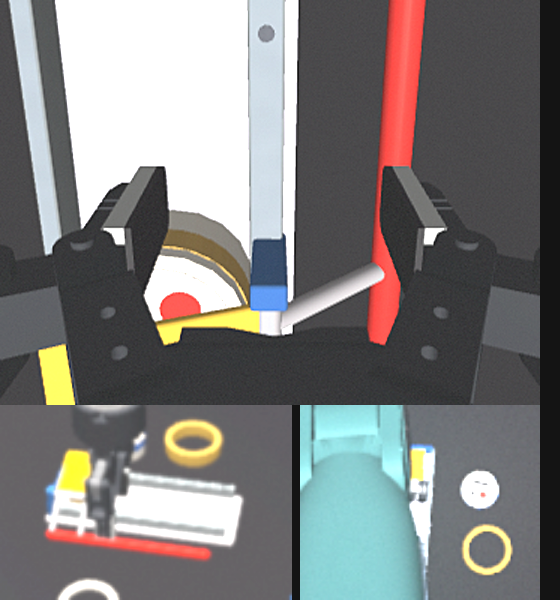

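The register is under the raised flap, with 2–5 mm left by dead reckoning. I push slowly until the stop resists.

Request:
move_arm(delta_pos=[[0.001,-0.0001,0],[0.002,-0.0002,0],[0.003,-0.0002,0],[0.003,-0.0002,0]], rot=[[0,0,0],[0,0,0],[0,0,0],[0,0,0]], grip=[-0.5,-0.5,-0.5,-0.5])

```text
clock: 7.7
position: [0.5656, 0.1283, 0.0087]
orientation: [-77.6, 90.0, -82.1]
contact_force: [-3.4, -0.7, 3.4]
finger_gap: 0.0642
```

Request:
move_arm(delta_pos=[[0.0007,0,0],[0.0015,-0.0001,0],[0.0015,-0.0001,0]], rot=[[0,0,0],[0,0,0],[0,0,0]], grip=[-0.5,-0.5,-0.5])

```text
clock: 8.07
position: [0.5671, 0.1282, 0.0088]
orientation: [-68.8, 90.0, -73.3]
contact_force: [-3.8, -0.7, 4.1]
finger_gap: 0.0641
```

Request:
move_arm(delta_pos=[[0.0008,-0.0001,0],[0.0015,-0.0001,0],[0.0015,-0.0001,0]], rot=[[0,0,0],[0,0,0],[0,0,0]], grip=[-0.5,-0.5,-0.5])

```text
clock: 8.45
position: [0.5677, 0.1281, 0.0086]
orientation: [-175.4, 89.9, -179.8]
contact_force: [-9.0, -1.2, 7.2]
finger_gap: 0.0641
```

Request:
move_arm(delta_pos=[[0.0008,-0.0001,0],[0.0015,-0.0001,0],[0.0015,-0.0001,0]], rot=[[0,0,0],[0,0,0],[0,0,0]], grip=[-0.5,-0.5,-0.5])

```text
clock: 8.82
position: [0.5678, 0.1281, 0.0085]
orientation: [-175.0, 89.8, -179.4]
contact_force: [-15.8, -0.0, 11.2]
finger_gap: 0.0642
```

The arm has stalled at x 0.5678 and the force is rising, so the register is against the stop. I back off along the bar, then lift.

Request:
move_arm(delta_pos=[[-0.005,0.0004,0],[-0.015,0.0012,0],[-0.025,0.002,0],[-0.03,0.0024,0],[-0.03,0.0024,0.005]], rot=[[0,0,0],[0,0,0],[0,0,0],[0,0,0],[0,0,0]], grip=[-0.5,-0.5,-0.5,-0.5,-0.5])

```text
clock: 9.45
position: [0.5391, 0.1305, 0.0137]
orientation: [-174.2, 89.9, -178.6]
contact_force: [-1.3, -0.5, 3.4]
finger_gap: 0.0642
```

Request:
move_arm(delta_pos=[[0,0.001,0.005],[0,0.003,0.01],[0,0.004,0.02],[0,0.004,0.04],[-0.01,0.004,0.08]], rot=[[0,0,0],[0,0,0],[0,0,0],[0,0,0],[0,0,0]], grip=[-0.5,-0.5,-0.5,-0.5,-0.5])

```text
clock: 10.07
position: [0.5297, 0.1345, 0.094]
orientation: [-175.3, 89.9, -179.8]
contact_force: [0.5, -0.2, -0.1]
finger_gap: 0.0641
```

Request:
move_arm(delta_pos=[[-0.03,0,0.04],[-0.06,0,0.08],[-0.08,0,0.12],[-0.08,0,0.12],[-0.08,0,0.12]], rot=[[0,0,0],[0,0,0],[0,0,0],[0,0,0],[0,0,0]], grip=[-1,-1,-1,-1,-1])

```text
clock: 10.7
position: [0.4502, 0.1345, 0.2136]
orientation: [30.7, 90.0, 26.3]
contact_force: [-0.5, -0.6, 0.5]
finger_gap: 0.0853
```

Run:
```python
from h import *
s,f=wrist();print(s["position"],s["finger_gap"],s["contact_force"],s["clock"])
P={}
for l,z in(("stop_top",.026),("hinge",.036),("press_bar",.028),("register_center",.017),("home",.004),("spare",0),("collar",0),("gasket",0)):
    for r in robot.spot_point("wrist",l)[:2]: print(l,np.round(r["xy"]),round(r["confidence"],2),np.round(onz(f,r["xy"],z),4))
cv2.imwrite("pics/w7.png",cv2.resize(f["img"][120:400,140:500],None,fx=2.1,fy=2.1,interpolation=2))
```

```text
[0.45018693 0.13454187 0.21363532] 0.08529755317097792 [-0.54701048 -0.64560516  0.53590059] 10.7
stop_top [254. 338.] 0.88 [0.6226 0.0881 0.026 ]
stop_top [416.  72.] 0.75 [0.3515 0.2651 0.026 ]
hinge [463.  35.] 0.6 [0.3251 0.3003 0.036 ]
press_bar [322. 318.] 0.79 [0.6013 0.1665 0.028 ]
press_bar [510.  18.] 0.7 [0.3139 0.3448 0.028 ]
register_center [257. 317.] 0.71 [0.6013 0.0931 0.017 ]
home [406.  49.] 0.83 [0.3278 0.2628 0.004 ]
home [256. 309.] 0.62 [0.5987 0.0912 0.004 ]
spare [170. 289.] 0.71 [ 0.5665 -0.0081  0.    ]
collar [146. 226.] 0.71 [ 0.4867 -0.0223  0.    ]
gasket [387. 276.] 0.72 [0.5703 0.2479 0.    ]
```

View pics/w7.png

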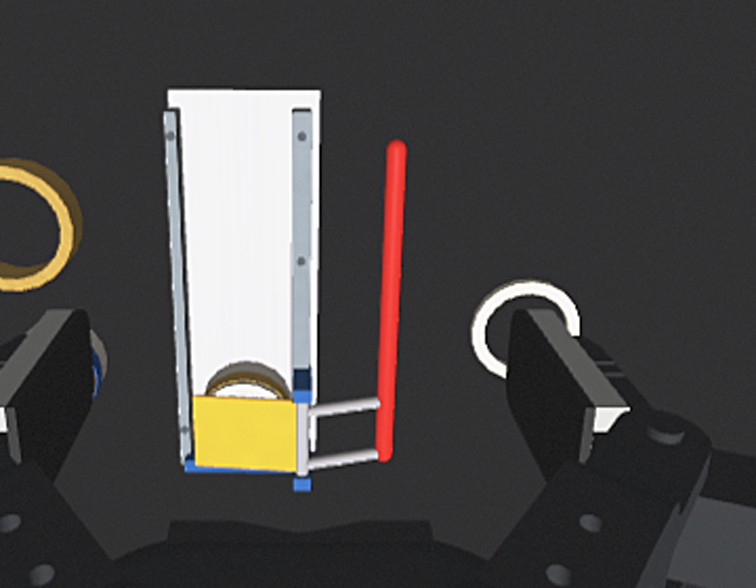

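The register is under the closed flap, with its rear arc at crop (248,362). I check that arc against the fully-home position.

Run:
```python
from h import *
from scipy.optimize import least_squares
s,f=wrist();o=lambda x,y:[140+x/2.1,120+y/2.1]
D=np.array([[-175,-34,4],[-175,42,4],[-167,28,20],[-167,38,20],[-28,34,42],[33,34,42]])/1e3
px=np.array([o(168,90),o(321,91),o(292,110),o(312,109),o(302,392),o(303,490)])
W=lambda p,X:Ro.from_euler('z',p[2]).apply(X)+[p[0],p[1],0]
g=lambda p:np.concatenate([proj(f,X)-q for X,q in zip(W(p,D),px)])
p=least_squares(g,[.6,.09,-.07],loss='soft_l1').x;print(p,np.degrees(p[2]));print(np.round(g(p).reshape(-1,2),1))
inv=lambda X:Ro.from_euler('z',-p[2]).apply(np.array(X)-[p[0],p[1],0])
print("rear bottom",inv(onz(f,o(248,362),.004)),"rear top rim",inv(onz(f,o(248,381),.030)))
```

```text
[ 0.59875351  0.0902733  -0.08220014] -4.70972087201363
[[ 0.  -0.4]
 [-0.4 -0.7]
 [-0.1  0.3]
 [ 0.3  0.8]
 [ 0.5 -0.8]
 [-0.2  0.8]]
rear bottom [-0.0222813   0.00336537  0.004     ] rear top rim [-0.02600309  0.00522931  0.03      ]
```

```bash
python3 -c "
from station import robot
print(robot.hand_in())"
```

```text
the job is handed in; nothing more can be done
None
```

I finished the job on the far dock and handed it in at about 11 s of the 35 s allowed. One fingertip held the red bar down (about 4 N, flap up in the side view) while the other pushed the brass-banded register under the flap. I then backed off along the bar and lifted clear, so the flap closed on the register.

**Home position:** The arm stalled against the stop at x 0.568 m as the resisting force rose to about 16 N. In the last picture the register's rear edge measured −22 mm at its base and −26 mm at its top rim, where −25 mm is expected. That leaves it within about 3 mm of home.

**Checks that disagreed or were not made:**
- **Side-to-side position:** The images put the register at y 3.4 to 5.2 mm, but the lane allows only ±3 mm, so part of that is measurement error.
- **Dock pose:** My three fits of the dock differed by up to 5 mm and 0.8°. I relied on the contact forces for the final seating.
- **Flap angle:** I did not measure the closed angle; I only saw in the last picture that the flap was down on the register.
- **Other things on the bench:** The spare, collar and gasket read within about 4 mm of where they started. I did not re-measure the meter, cup, jar and screwdriver; the arm worked well away from them.

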